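# Find the socket that fits the clamping nut

## Task

A socket that is too small has been left perched on the hex nut of the aluminium block: take it off and stand it upright at a free spot on the narrow raised rail, then find, by trying on the nut, which of the two sockets from the rail fits. Push that one fully home over the nut and finish while still gripping it there; the one that does not fit must stand upright on the rail again. Do not drop or topple a socket, and leave the other things on the bench alone.

Things in the scene. Friction and masses are not known exactly. Their poses are not given: they have to be found in the camera images.
- socket_p_grip (a point): Grip point of a loose steel socket standing opening-down: on its axis, 76 mm above its mouth, near the middle of the square drive adapter (18 x 18 mm, 52 to 96 mm above the mouth) to grip it by. z up; x and y square to the adapter's faces; x also square to a flat of the hex opening. This one sits loosely on top of the nut at the start, its mouth 18 mm above the seat; it is too small.
- socket_q_grip (a point): Grip point of a loose steel socket standing opening-down: on its axis, 76 mm above its mouth, near the middle of the square drive adapter (18 x 18 mm, 52 to 96 mm above the mouth) to grip it by. z up; x and y square to the adapter's faces; x also square to a flat of the hex opening. Starts on the rail: outside just like the others; whether it fits is found by trying.
- socket_r_grip (a point): Grip point of a loose steel socket standing opening-down: on its axis, 76 mm above its mouth, near the middle of the square drive adapter (18 x 18 mm, 52 to 96 mm above the mouth) to grip it by. z up; x and y square to the adapter's faces; x also square to a flat of the hex opening. Starts on the rail: outside just like the others. Of socket_q and socket_r one fits, one is too small: try.
- nut_seat (a point): Centre of the washer's top face (43 mm above the bench), under the fixed hex nut: the mouth of a fully seated socket rests here. z up; x is square to a flat of the nut, the other flats follow every 60 degrees. The fitting socket has 1.5 mm of play each way and goes on if centred, its flats within about 6 degrees of the nut's; one too small stops 16 to 18 mm above the seat.
- rail_top (a point): Centre of the top face of the socket rail: a fixed aluminium bar 340 mm long (along y) and only 30 mm wide (along x), its top 50 mm above the bench, on two small feet. Sockets stand on it anywhere along its length.
- block: The fixed aluminium block that carries the nut, 80 x 80 mm, 40 mm high, with a 3 mm washer of 60 mm diameter. Nut 30 mm across flats, 18 mm high, its top 6 mm tapering in by 2.5 mm a side; a stud of 18 mm diameter stands 8 mm above it. Origin under the centre, on the bench.
- rail: The fixed socket rail; origin under its centre, on the bench.
- socket_p: The socket of socket_p_grip: about 300 g. Round, 44 mm diameter up to 46 mm, tapering to 52 mm where the square adapter begins; 96 mm tall in all. Hex opening 40 mm deep. Origin at the centre of its mouth. 
- socket_q: The socket of socket_q_grip: about 300 g. Round, 44 mm diameter up to 46 mm, tapering to 52 mm where the square adapter begins; 96 mm tall in all. Hex opening 40 mm deep. Origin at the centre of its mouth. 
- socket_r: The socket of socket_r_grip: about 300 g. Round, 44 mm diameter up to 46 mm, tapering to 52 mm where the square adapter begins; 96 mm tall in all. Hex opening 40 mm deep. Origin at the centre of its mouth. 
- washer: Bystander: a loose flat steel washer, 36 mm diameter, 4 mm thick, between block and rail; origin under its centre.
- fitting: Bystander: a brass fitting, 22 mm diameter, 34 mm tall, standing; origin under it.
- wrench: Bystander: a wrench lying beyond the rail.
- screwdriver: Bystander: a screwdriver lying beyond the rail.
- grease_jar: Bystander: a jar, 60 mm diameter, 70 mm tall; origin under it.

How it is judged:
On the way:
1. the socket that was left on the nut stands released on the rail (z of socket_p_grip in the frame of rail_top between 0.07 and 0.081 m and x of socket_p_grip in the frame of rail_top between -0.014 and 0.014 m and y of socket_p_grip in the frame of rail_top between -0.17 and 0.17 m and angle between socket_p_grip's own z axis and vertical below 0.1 rad and contact force between socket_p and rail above 0.5 N and contact force between socket_p and the fingers below 0.1 N and linear speed of socket_p below 0.02 m/s), for 0.2 s.
At the end, for the whole second after the job is handed in: The fitting socket is fully down over the nut (mouth within 4 mm of the seat, axis within 5 mm, tilt under 0.08 rad), at rest and still held by the fingers (over 1.5 N); the two others stand released and at rest on the rail, upright within 0.1 rad, axis within 14 mm of the bar's centre line (all of step 1 and (((z of socket_q_grip in the frame of nut_seat below 0.08 m and horizontal distance between socket_q_grip and nut_seat below 0.005 m and angle between socket_q_grip's own z axis and vertical below 0.08 rad and contact force between socket_q and the fingers above 1.5 N and linear speed of socket_q below 0.02 m/s) and (z of socket_r_grip in the frame of rail_top between 0.07 and 0.081 m and x of socket_r_grip in the frame of rail_top between -0.014 and 0.014 m and y of socket_r_grip in the frame of rail_top between -0.17 and 0.17 m and angle between socket_r_grip's own z axis and vertical below 0.1 rad and contact force between socket_r and rail above 0.5 N and contact force between socket_r and the fingers below 0.1 N and linear speed of socket_r below 0.02 m/s)) or ((z of socket_r_grip in the frame of nut_seat below 0.08 m and horizontal distance between socket_r_grip and nut_seat below 0.005 m and angle between socket_r_grip's own z axis and vertical below 0.08 rad and contact force between socket_r and the fingers above 1.5 N and linear speed of socket_r below 0.02 m/s) and (z of socket_q_grip in the frame of rail_top between 0.07 and 0.081 m and x of socket_q_grip in the frame of rail_top between -0.014 and 0.014 m and y of socket_q_grip in the frame of rail_top between -0.17 and 0.17 m and angle between socket_q_grip's own z axis and vertical below 0.1 rad and contact force between socket_q and rail above 0.5 N and contact force between socket_q and the fingers below 0.1 N and linear speed of socket_q below 0.02 m/s)))); the arm keeps its last pose, push and grip.
It fails at once if a socket is dropped or toppled (angle between any of socket_p_grip, socket_q_grip, socket_r_grip's own z axis and vertical above 0.7 rad or height (world z) of any of socket_p, socket_q, socket_r below 0.03 m).
It fails at once if a bystander is pushed about (over 30 mm) (distance of any of washer, fitting, wrench, screwdriver, grease_jar from where it was at the start of the episode above 0.03 m).
It also fails if it takes over 64 s, if anything falls off the work surface, if the arm or the gripper's body presses on something with over 40 N, if the wrist force passes 120 N, or if a joint passes its speed limit or range.

## Robot

A 7-joint arm with a two-finger parallel gripper is mounted at the origin on the work surface. World frame = base frame: x ahead of the robot, y to its left, z up, the work surface at z = 0. Lengths are in m, angles in rad, forces in N, time in s.
With the tool pointing down it reaches from about 0.425 to 1.025 m from the base axis. Payload 9.4 kg.
Tool frame: the origin (TCP) lies where the fingers leave the gripper's body, on its centre line; the fingertips stand 73 mm ahead of it and the grasp point (between the pads) lies 54 mm ahead of it; z points along the fingers, y is the line along which they close (so a half turn about z gives the same grasp; the last joint's range is limited). The gripper opens to 85 mm and grips with 20 to 120 N. Pads are 22 mm wide; open, the fingers measure 114 mm over their backs; the gripper's body (76 mm by 85 mm) begins 54 mm behind the grasp point. The pads swing forward as they close: fully open they stand 13 mm farther back than shut.
Start: joints at [1.198, 0.599, -0.003, 1.599, 0.002, 0.943, -0.08], TCP at [0.211, -0.694, 0.304] pointing down, gripper open.
Joint ranges: [-2.57, 2.57], [-0.35, 1.97], [-1.29, 1.29], [0.11, 2.56], [-1.05, 4.19], [0.11, 1.86], [-2.63, 2.63]. Speed limits (rad/s): [2.22, 2.22, 3.01, 3.01, 3.14, 3.14, 3.14].

## Interface

Orientations are given as a 3x3 rotation matrix whose columns are the frame's x, y, z axes.
In Python, from plant import manip, imaging gives the robot as it stands.
- The arm moves only by the shell command python3 -m jog 'ROWS' [OPENING] [FORCE]. ROWS is JSON, a list of rows, each an object with "delta_pos": the shift along the tool's x, y, z in m, a list of three; "spin": the turn about the tool's z in rad. In form: [{"delta_pos": [dx, dy, dz], "spin": spin}, ...]. A call has 1 to 8 rows; each row shifts and turns the commanded pose from where the row before left it, along the tool's axes as they then stand; what a row does not reach is not made up. A row lasts 1/10 s, in which the tool goes at most 50 mm and 8.59 degrees, less where a joint would pass 70% of its speed; a pose out of reach is approached as far as the arm can. A call is refused whole if a number of a shift passes 0.05 or a number of a turn 0.15, either way. A call with a gripper value outside its range is refused whole. OPENING is the finger opening in m, from 0 to 0.0854, set as the call begins (- or left out, the last holds). The fingers move at their own pace and stop on an object; FORCE is the grip in N (left out, the last holds). Time passes only in rows, so rows that do not move let the fingers close. It gives the time, the measured TCP pose, the force, the opening and the grip force at its end, in the units of the state.
- manip.read_state(): the state, without advancing time (a new reading comes with each control period).
- imaging.camera(name): name is "scene" or "top"; returns a dict with "img" (384x512x3 uint8, blue, green, red), "vfov" (degrees; the focal length in pixels is half the picture's height over the tangent of half this angle, whatever the lens; pixels are square), "cx", "cy" (the principal point, pixels), "dist_coeffs" ([k1, k2, p1, p2, k3] as OpenCV has them; the pictures are not rectified), "world_to_cam" (4x4, takes a point from world to camera coordinates). Camera axes: x right, y down, z forward; pixel columns grow to the right and rows downward; lengths in m; the calibration is good to about 2 mm. A picture is of the moment at which its call begins. There is no depth.
- manip.job_done(): hands the job in; it is judged then, once.
Trained networks look in the newest picture that a camera, given by its name, has taken for a name from the list of things; names that differ only in an ending like _2 or _b are one class to them, and where a whole thing is asked for, a point or a joint stands for the part that bears it (a point fixed in the world has none). Each returns a list of dicts, best first, with "confidence" (0 to 1); they miss things now and then, are a little off and sometimes report something else, mostly with a low value. They report only what shows in the picture. A call takes as long as a camera call.
- imaging.recognise(camera, label): "centre" ([column, row] in pixels, amid what is visible of it).
- imaging.silhouettes(camera, label): "pixels" (384x512 bool, what is visible of it) and "centre" ([column, row] in pixels, amid what is visible of it).
The state is a dict: "clock": time; "joints": joint angles; "dq": joint speeds; "joint_efforts": joint torques, N m; "tool_pos": TCP position; "orientation": TCP orientation; "contact_force": force on the tool from outside, world axes, zero at the start; "ft_torque": the same for the moment, N m; "gripper_width": finger opening in m; "grasp_force": force on a finger pad.
Only numpy, scipy, OpenCV 4.12 (cv2) and the standard library are available. Lean on these libraries where they do the work, as an engineer would, in place of code of your own. Each camera call takes 0.05 s, during which the arm holds its last target. There are 200 camera calls.

## Working session

There is one attempt and no reset: what is moved stays moved. The work goes in short steps, Python scripts to look and compute and a shell command to move; the robot and the scene stay as the last step left them, time stands still between calls to the robot, and variables do not carry over. Pictures are saved under pics/ and viewed, at most 10 in all, crops included, and the job is handed in when it is done.

```bash
ls; mkdir -p pics; python3 - <<'E'
from plant import manip, imaging
import cv2,numpy as np
s=manip.read_state();print(s)
for c in("scene","top"):
    d=imaging.camera(c);cv2.imwrite(f"pics/{c}0.png",d["img"]);print(c,d["vfov"],d["cx"],d["cy"],d["dist_coeffs"],np.round(d["world_to_cam"],4).tolist())
    for l in("socket_p","socket_q","socket_r","block","rail","washer","fitting","grease_jar","nut_seat","rail_top","socket_p_grip"):
        print(l,[(round(r["confidence"],2),np.round(r["centre"],1).tolist()) for r in imaging.recognise(c,l)][:4])
E
```

```text
pics
{'clock': 0.0, 'joints': array([ 1.19829726,  0.60015662, -0.00254693,  1.60010948,  0.00178521,
        0.94287085, -0.0798009 ]), 'dq': array([ 0.00092344, -0.00012267,  0.00029121,  0.00082716, -0.00012928,
       -0.00096573, -0.00038844]), 'joint_efforts': array([-7.28364739e-05, -7.76451659e+01,  1.56486969e+00, -2.58011591e+01,
        1.22291304e-02,  8.99134611e-03, -6.92360175e-06]), 'tool_pos': array([ 0.21124147, -0.69318642,  0.30300132]), 'orientation': array([[ 9.56554343e-01,  2.91553535e-01, -5.70046377e-04],
       [ 2.91554064e-01, -9.56553279e-01,  1.43281316e-03],
       [-1.27537989e-04, -1.53676299e-03, -9.99998811e-01]]), 'contact_force': array([0.18664877, 0.47216478, 0.15334854]), 'ft_torque': array([-0.06984297, -0.0368954 ,  0.00089766]), 'grasp_force': 0.0, 'gripper_width': 0.08565374623391114}
scene 51.45100945485792 250.4037719091817 188.65205518479806 [-0.14296454  0.          0.          0.          0.        ] [[-0.3856, 0.9225, 0.0155, 0.2494], [0.5698, 0.2513, -0.7824, -0.2415], [-0.7257, -0.2929, -0.6226, 1.4562], [0.0, 0.0, 0.0, 1.0]]
socket
[... 842 characters left out ...]
0.6051], [0.1801, -0.0021, -0.9836, 1.1858], [0.0, 0.0, 0.0, 1.0]]
socket_p [(0.72, [283.9, 165.0]), (0.71, [277.7, 245.4]), (0.69, [140.9, 205.5]), (0.65, [216.8, 175.7])]
socket_q [(0.72, [283.9, 165.0]), (0.71, [277.7, 245.4]), (0.69, [140.9, 205.5]), (0.65, [216.8, 175.7])]
socket_r [(0.72, [283.9, 165.0]), (0.71, [277.7, 245.4]), (0.69, [140.9, 205.5]), (0.65, [216.8, 175.7])]
block [(0.86, [273.2, 248.1]), (0.28, [254.6, 173.2])]
rail [(0.89, [256.0, 171.0])]
washer [(0.73, [279.9, 245.0]), (0.61, [241.6, 213.5])]
fitting [(0.38, [141.2, 203.8])]
grease_jar [(0.55, [358.1, 242.9])]
nut_seat [(0.8, [271.4, 248.9])]
rail_top [(0.76, [251.8, 176.2])]
socket_p_grip [(0.75, [281.7, 244.2])]
```

View pics/top0.png

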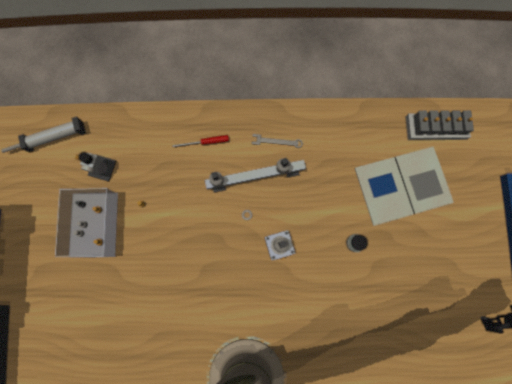

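View pics/scene0.png

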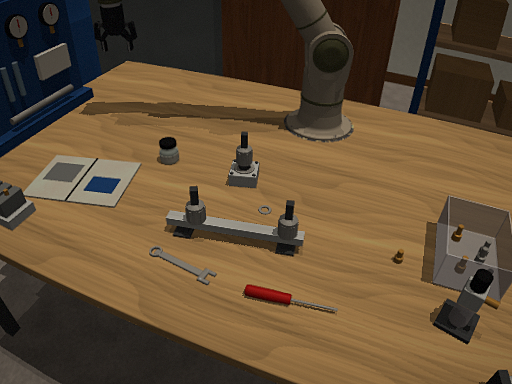

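The top view shows the rail from about (206,185) to (305,165), with sockets on it at (217,180) and (285,165). The block with the perched socket is at (280,245), the washer at (247,214) and the jar at (357,243). Next I'll fit models to the silhouettes in both cameras.

```bash
cat > h.py <<'E'
from plant import manip, imaging
import cv2,numpy as np
from scipy.optimize import minimize
def load(c):
    d=imaging.camera(c);f=d["img"].shape[0]/2/np.tan(np.radians(d["vfov"])/2)
    d["K"]=np.array([[f,0,d["cx"]],[0,f,d["cy"]],[0,0,1]]);d["W"]=np.array(d["world_to_cam"]);d["D"]=np.array(d["dist_coeffs"],float);return d
def proj(d,P):
    return cv2.projectPoints(np.asarray(P,float).reshape(-1,1,3),cv2.Rodrigues(d["W"][:3,:3])[0],d["W"][:3,3],d["K"],d["D"])[0].reshape(-1,2)
def ray(d,uv,z):
    n=cv2.undistortPoints(np.array([[uv]],float),d["K"],d["D"])[0,0]
    R,t=d["W"][:3,:3],d["W"][:3,3];c=-R.T@t;v=R.T@np.array([*n,1]);return c+v*(z-c[2])/v[2]
S=4
def hullmask(d,parts):
    m=np.zeros((384*S,512*S),np.uint8)
    for P in parts:
        q=(proj(d,P)+.5)*S-.5
        cv2.fillConvexPoly(m,cv2.convexHull(np.round(q*16).astype(np.int32)),255,shift=4)
    return cv2.resize(m,(512,384),interpolation=cv2.INTER_AREA)/255.
def rot(a):return np.array([[np.cos(a),-np.sin(a)],[np.sin(a),np.cos(a)]])
def box(x,y,a,lx,ly,z0,z1):
    c=np.array([[i*lx/2,j*ly/2] for i in(-1,1) for j in(-1,1)])@rot(a).T+[x,y]
    return np.array([[*p,z] for p in c for z in(z0,z1)])
def socket(x,y,a,z):
    t=np.linspace(0,2*np.pi,40);cyl=[[x+.022*np.cos(u),y+.022*np.sin(u),z+h] for u in t for h in(0,.046)]
    return [np.array(cyl),np.vstack([box(x,y,a,.018,.018,z+.052,z+.052),[[x+.022*np.cos(u),y+.022*np.sin(u),z+.046] for u in t]]),box(x,y,a,.018,.018,z+.052,z+.096)]
def fit(model,views,p0,step):
    """views: list of (cam, mask, ignore)"""
    def cost(p):
        s=0
        for d,m,ig in views:
            r=hullmask(d,model(p));w=1-ig
            s+=(np.abs(r-m)*w).sum()/max((m*w).sum(),1)
        return s
    sim=np.vstack([p0]+[np.array(p0)+np.eye(len(p0))[i]*step[i] for i in range(len(p0))])
    r=minimize(cost,p0,method="Nelder-Mead",options=dict(initial_simplex=sim,xatol=1e-4,fatol=1e-4));return r.x,r.fun
E
cat > m.py <<'E'
from h import *
cams={c:load(c) for c in("scene","top")}
z={}
def near(c,l,uv,tol=14):
    L=[r for r in imaging.silhouettes(c,l) if np.hypot(*(np.array(r["centre"])-uv))<tol]
    return L[0]["pixels"].astype(float) if L else None
uv={"A":("scene",(195,209),(217,178)),"B":("scene",(288,221),(285,165)),"P":("scene",(243,152),(280,245))}
zz={"A":.05,"B":.05,"P":.061}
# which A/B: match by projection
allm={c:np.zeros((384,512)) for c in cams}
sm={}
for c in cams:
    L=imaging.silhouettes(c,"socket_q")
    print(c,[(round(r["confidence"],2),np.round(r["centre"],1).tolist(),int(r["pixels"].sum())) for r in L])
    sm[c]=L
for n,t in {"s217":(217,178),"s285":(285,165),"P":(280,245)}.items():
    zb=.061 if n=="P" else .05
    g=ray(cams["top"],t,zb+.06);v=[]
    for c,d in cams.items():
        q=proj(d,[[g[0],g[1],zb+.05]])[0]
        L=[r for r in sm[c] if np.hypot(*(np.array(r["centre"])-q))<15]
        if L: v.append((d,L[0]["pixels"].astype(float),0)); allm[c]=np.maximum(allm[c],L[0]["pixels"])
    best=min((fit(lambda p:socket(p[0],p[1],p[2],zb),v,[g[0],g[1],a],[.004,.004,.2]) for a in(0,.4,.8,1.2)),key=lambda r:r[1])
    print(n,len(v),g[:2],np.round(best[0],4),best[1])
    for vv in v: print('  single',np.round(fit(lambda p:socket(p[0],p[1],best[0][2],zb),[vv],best[0][:2],[.004,.004])[0],4))
for l,mod,p0,st in(("block",lambda p:[box(p[0],p[1],p[2],.08,.08,0,.04)],[*ray(cams["top"],(280,246),.04)[:2],.2],[.005,.005,.1]),
                ("rail",lambda p:[box(p[0],p[1],p[2],.03,.34,.05-p[3],.05)],[*ray(cams["top"],(255,175),.05)[:2],.2,.012],[.005,.005,.1,.005])):
    v=[]
    for c,d in cams.items():
        L=imaging.silhouettes(c,l)
        if L: 
            print(c,l,L[0]["confidence"],L[0]["centre"],L[0]["pixels"].sum())
            v.append((d,L[0]["pixels"].astype(float),cv2.dilate(allm[c],np.ones((3,3)))))
    for a in(-.2,.2):
        p=list(p0);p[2]=a;print(l,fit(mod,v,p,st)); 
        for vv in v: print('  ',fit(mod,[vv],p,st))
print("washer",ray(cams["top"],(247,214),0),"jar",ray(cams["top"],(357,243),.07))
T=[cv2.resize(cams[c]["img"][r-22:r+23,x-30:x+30],(400,300),interpolation=cv2.INTER_CUBIC) for c,x,r in(("scene",243,158),("scene",195,208),("scene",288,222),("top",281,245))]
cv2.imwrite("pics/mos1.png",np.vstack([np.hstack(T[:2]),np.hstack(T[2:])]))
E
python3 m.py
```

```text
scene [(0.92, [194.5, 209.2], 602), (0.74, [245.2, 153.2], 428), (0.6, [289.2, 222.1], 630)]
top [(0.74, [215.7, 176.3], 179), (0.74, [283.3, 162.2], 175), (0.46, [276.1, 245.4], 166)]
s217 2 [0.63314402 0.08193607] [0.6379 0.0886 0.209 ] 0.17678091969252008
  single [0.6387 0.0898]
  single [0.6376 0.088 ]
s285 2 [ 0.67198007 -0.13562358] [ 0.6771 -0.1316  0.8805] 0.25164301999869715
  single [ 0.6791 -0.1324]
  single [ 0.6756 -0.1308]
P 2 [ 0.41842412 -0.1113747 ] [ 0.4218 -0.1153  0.3824] 0.17369444794019398
  single [ 0.4208 -0.1158]
  single [ 0.4217 -0.1143]
scene block 0.67 [243.0, 175.3] 694
top block 0.71 [273.8, 250.1] 415
block (array([ 0.42004812, -0.11506472,  0.27973642]), np.float64(0.18894974820529303))
   (array([ 0.41994665, -0.115984  ,  0.29924297]), np.float64(0.04189441930618401))
   (array([ 0.41983198, -0.11430348,  0.28311483]), np.float64(0.13785492339012106))
block (array([ 0.4200553 , -0.11532245,  0.29204257]), np.float64(0.18887115199169197))
   (array([ 0.41969812, -0.11605362,  0.29736193]), np.float64(0.04207541478129713))
   (array([ 0.41988119, -0.11427352,  0.28057386]), np.float64(0.1390442515804136))
scene rail 0.69 [234.2, 228.7] 2090
rail (array([ 0.6607837 , -0.03851941,  0.18949368,  0.02082717]), np.float64(0.24830210309930423))
   (array([ 0.6607837 , -0.03851941,  0.18949368,  0.02082717]), np.float64(0.24830210309930423))
rail (array([ 0.6611407 , -0.03854577,  0.18985355,  0.02043777]), np.float64(0.24844837128399747))
   (array([ 0.6611407 , -0.03854577,  0.18985355,  0.02043777]), np.float64(0.24844837128399747))
washer [ 0.52936586 -0.01021087  0.        ] jar [ 0.42134634 -0.36240973  0.07      ]
```

View pics/mos1.png

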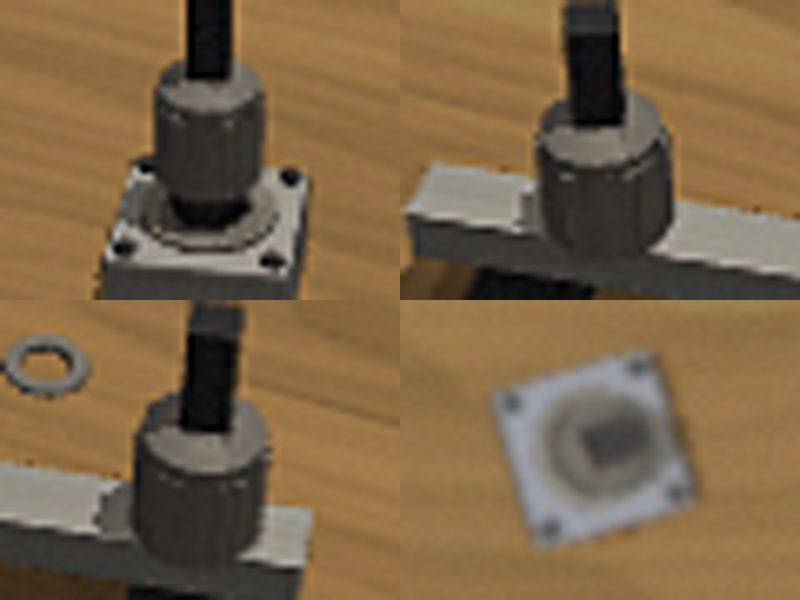

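The crops show the scene fits well. The block is at about (0.420, -0.1155) with yaw about 0.29, and P's adapter shows mainly one face. Next I'll estimate the adapter yaws by region variance.

```bash
cat > yaw.py <<'E'
from h import *
def adapter_yaw(cams,x,y,zb,yaws=np.arange(-.785,.785,.0524)):
    U=6;out={}
    tot=np.zeros(len(yaws))
    for c,d in cams.items():
        q=proj(d,[[x,y,zb+.08]])[0].round().astype(int);x0,y0=q-20
        im=cv2.resize(d["img"][y0:y0+40,x0:x0+40],None,fx=U,fy=U,interpolation=cv2.INTER_CUBIC).astype(float)
        cen=np.linalg.inv(d["W"])[:3,3][:2]-[x,y]
        res=[]
        for a in yaws:
            b=1e18
            for dx in np.arange(-.003,.0031,.001):
              for dy in np.arange(-.003,.0031,.001):
                lab=np.zeros(im.shape[:2],np.uint8)
                def fill(P,v):
                    cv2.fillConvexPoly(lab,cv2.convexHull(np.round(((proj(d,P)-[x0,y0]+.5)*U-.5)*16).astype(np.int32)),v,shift=4)
                X,Y=x+dx,y+dy
                fill(box(X,Y,a,.026,.026,zb+.064,zb+.100),1)   # ring of background
                k=2
                for i in range(4):
                    n=rot(a+i*np.pi/2)@[1,0]
                    if n@(cen-[dx,dy])>.009:
                        t=rot(a+i*np.pi/2)@[0,1];e=[np.array([X,Y])+.009*n+s*.009*t for s in(-1,1)]
                        fill([[*p,h] for p in e for h in(zb+.066,zb+.096)],k);k+=1
                fill([[*p[:2],zb+.096] for p in box(X,Y,a,.018,.018,0,0)],k)
                s=sum(((im[lab==v]-im[lab==v].mean(0))**2).sum() for v in range(1,k+1) if (lab==v).any())/(lab>0).sum()
                if s<b:b=s;bp=(dx,dy)
            res.append((b,bp))
        r=np.array([e[0] for e in res]);tot+=r/r.min();i=r.argmin();out[c]=(round(yaws[i],2),res[i][1])
        print("  ",c,out[c],(r/r.min())[::3].round(2))
    print("  both",round(yaws[tot.argmin()],2))
if __name__=="__main__":
    cams={c:load(c) for c in("scene","top")}
    for n,p in {"s217":(.638,.0888,.05),"s285":(.677,-.1316,.05),"P":(.421,-.115,.061)}.items():
        print(n);adapter_yaw(cams,*p)
E
python3 yaw.py
```

```text
s217
   scene (np.float64(0.21), (np.float64(0.001), np.float64(0.0))) [1.51 1.73 1.51 1.24 1.08 1.04 1.01 1.02 1.07 1.22]
   top (np.float64(0.32), (np.float64(-0.003), np.float64(-0.003))) [1.25 1.29 1.31 1.29 1.24 1.14 1.04 1.   1.08 1.18]
  both 0.21
s285
   scene (np.float64(0.52), (np.float64(0.003), np.float64(0.001))) [1.17 1.27 1.49 1.67 1.78 1.52 1.3  1.13 1.02 1.04]
   top (np.float64(0.47), (np.float64(-0.003), np.float64(-0.001))) [1.24 1.48 1.72 1.87 1.7  1.44 1.22 1.05 1.   1.08]
  both 0.52
P
   scene (np.float64(0.42), (np.float64(0.001), np.float64(-0.001))) [1.22 1.67 1.93 1.76 1.49 1.2  1.08 1.04 1.04 1.06]
   top (np.float64(0.32), (np.float64(0.0), np.float64(-0.003))) [1.41 1.56 1.6  1.54 1.44 1.3  1.12 1.   1.09 1.25]
  both 0.42
```

```bash
cat > g.py <<'E'
import sys;from h import *
# g.py x y z yaw : remaining shift in tool axes (before spin) and spin
x,y,z,a=map(float,sys.argv[1:5]);s=manip.read_state();R=np.array(s["orientation"]);p=np.array(s["tool_pos"])
t=np.arctan2(R[1,0],R[0,0]);print("clock",round(s["clock"],2),"pos",p.round(4),"yaw",round(t,3),"F",np.round(s["contact_force"],1),"w",round(s["gripper_width"],4),"grip",round(s["grasp_force"],1),"q7",round(s["joints"][6],2),"tilt",round(np.arccos(min(1,-R[2,2])),3))
print("shift",(R.T@(np.array([x,y,z])-p)).round(4),"spin",round(-(a-t),3))
E
python3 g.py .421 -.115 .26 .37
```

```text
clock 1.7 pos [ 0.2113 -0.6935  0.3039] yaw 0.296 F [ 0.2 -0.3  0.3] w 0.0856 grip 0.0 q7 -0.08 tilt 0.0
shift [ 0.3692 -0.4923  0.0439] spin -0.074
```

```bash
R='[{"delta_pos":[0.0264,-0.0352,0],"spin":0},'; 
python3 -m jog '[{"delta_pos":[0.0264,-0.0352,0],"spin":0},{"delta_pos":[0.0264,-0.0352,0],"spin":0},{"delta_pos":[0.0264,-0.0352,0],"spin":0},{"delta_pos":[0.0264,-0.0352,0],"spin":0},{"delta_pos":[0.0264,-0.0352,0],"spin":0},{"delta_pos":[0.0264,-0.0352,0],"spin":0},{"delta_pos":[0.0264,-0.0352,0],"spin":0}]' 0.06 40
python3 -m jog '[{"delta_pos":[0.0264,-0.0352,0],"spin":0},{"delta_pos":[0.0264,-0.0352,0],"spin":0},{"delta_pos":[0.0264,-0.0352,0],"spin":0},{"delta_pos":[0.0264,-0.0352,0],"spin":0},{"delta_pos":[0.0264,-0.0352,0],"spin":0},{"delta_pos":[0.0264,-0.0352,0],"spin":0},{"delta_pos":[0.0264,-0.0352,0],"spin":0},{"delta_pos":[0,0,0.03],"spin":-0.074}]'
python3 -m jog '[{"delta_pos":[0,0,0],"spin":0},{"delta_pos":[0,0,0],"spin":0},{"delta_pos":[0,0,0],"spin":0}]'
python3 g.py .421 -.115 .191 .37
```

```text
clock: 2.4
tool_pos: [0.3167, -0.4023, 0.3041]
orientation: [[0.957, 0.291, 0.001], [0.291, -0.957, -0.001], [0.0, 0.001, -1.0]]
contact_force: [1.2, 0.1, 0.2]
gripper_width: 0.06
grasp_force: 0.0
clock: 3.2
tool_pos: [0.4251, -0.1093, 0.2763]
orientation: [[0.929, 0.369, 0.008], [0.369, -0.929, 0.001], [0.008, 0.003, -1.0]]
contact_force: [0.7, -0.8, -1.9]
gripper_width: 0.0598
grasp_force: 0.0
clock: 3.5
tool_pos: [0.4211, -0.1154, 0.2746]
orientation: [[0.934, 0.358, 0.0], [0.358, -0.934, -0.0], [0.0, 0.001, -1.0]]
contact_force: [-0.1, 0.9, -0.1]
gripper_width: 0.06
grasp_force: 0.0
clock 3.5 pos [ 0.4211 -0.1154  0.2746] yaw 0.366 F [-0.1  0.9 -0.1] w 0.06 grip 0.0 q7 -1.15 tilt 0.001
shift [ 0.     -0.0005  0.0836] spin -0.004
```

```bash

python3 -m jog '[{"delta_pos":[0,0,0.02],"spin":0},{"delta_pos":[0,0,0.02],"spin":0},{"delta_pos":[0,0,0.02],"spin":0},{"delta_pos":[0,0,0.015],"spin":0},{"delta_pos":[0,0,0.0086],"spin":0},{"delta_pos":[0,0,0],"spin":0},{"delta_pos":[0,0,0],"spin":0}]' 0.035
python3 -m jog '[{"delta_pos":[0,0,0],"spin":0},{"delta_pos":[0,0,0],"spin":0},{"delta_pos":[0,0,0],"spin":0},{"delta_pos":[0,0,0],"spin":0},{"delta_pos":[0,0,0],"spin":0},{"delta_pos":[0,0,0],"spin":0}]' 0.0 40
python3 g.py .421 -.115 .191 .37
```

```text
clock: 4.2
tool_pos: [0.4214, -0.1148, 0.1909]
orientation: [[0.933, 0.36, 0.001], [0.36, -0.933, -0.0], [0.0, 0.0, -1.0]]
contact_force: [0.4, -0.1, 0.1]
gripper_width: 0.0353
grasp_force: 0.0
clock: 4.8
tool_pos: [0.4216, -0.1145, 0.191]
orientation: [[0.932, 0.361, 0.001], [0.361, -0.932, -0.0], [0.001, 0.001, -1.0]]
contact_force: [0.1, -0.1, 7.1]
gripper_width: 0.0177
grasp_force: 44.0
clock 4.8 pos [ 0.4216 -0.1145  0.191 ] yaw 0.37 F [ 0.1 -0.1  7.1] w 0.0177 grip 44.0 q7 -1.2 tilt 0.001
shift [-0.0007  0.0003  0.    ] spin -0.0
```

```bash

python3 -m jog '[{"delta_pos":[0,0,-0.01],"spin":0},{"delta_pos":[0,0,-0.02],"spin":0},{"delta_pos":[0,0,-0.03],"spin":0},{"delta_pos":[0,0,-0.02],"spin":0},{"delta_pos":[0,0,0],"spin":0}]'
python3 g.py .6575 -.0215 .27 .37
```

```text
clock: 5.3
tool_pos: [0.4219, -0.1145, 0.273]
orientation: [[0.933, 0.361, 0.004], [0.361, -0.933, -0.001], [0.004, 0.002, -1.0]]
contact_force: [0.5, -0.4, -2.2]
gripper_width: 0.0175
grasp_force: 43.0
clock 5.3 pos [ 0.4219 -0.1145  0.273 ] yaw 0.369 F [ 0.5 -0.4 -2.2] w 0.0175 grip 43.0 q7 -1.16 tilt 0.005
shift [ 0.2533 -0.0017  0.0039] spin -0.001
```

```bash

python3 -m jog '[{"delta_pos":[0.02,-0.0017,0],"spin":0},{"delta_pos":[0.04,0,0],"spin":0},{"delta_pos":[0.04,0,0],"spin":0},{"delta_pos":[0.04,0,0],"spin":0},{"delta_pos":[0.04,0,0],"spin":0},{"delta_pos":[0.04,0,0],"spin":0},{"delta_pos":[0.02,0,0],"spin":0},{"delta_pos":[0.013,0,0],"spin":0}]'
python3 -m jog '[{"delta_pos":[0,0,0.02],"spin":0},{"delta_pos":[0,0,0.02],"spin":0},{"delta_pos":[0,0,0.02],"spin":0},{"delta_pos":[0,0,0.01],"spin":0},{"delta_pos":[0,0,0],"spin":0},{"delta_pos":[0,0,0],"spin":0}]'
python3 g.py .6575 -.0215 .180 .37
python3 - <<'E'
from h import *
c={k:load(k) for k in("scene","top")}
q=proj(c["scene"],[[.42,-.1155,.06]])[0].astype(int);a=c["scene"]["img"][q[1]-22:q[1]+23,q[0]-30:q[0]+30]
b=c["scene"]["img"][135:255,160:320]
t=c["top"]["img"];u=proj(c["top"],[[.42,-.1155,.06]])[0].astype(int);t=t[u[1]-22:u[1]+23,u[0]-30:u[0]+30]
R=lambda i:cv2.resize(i,(400,300),interpolation=cv2.INTER_CUBIC)
cv2.imwrite("pics/m2.png",np.vstack([np.hstack([R(a),R(t)]),np.hstack([R(b),R(c["top"]["img"][130:250,190:350])])]));print(q,u)
E
```

```text
clock: 6.1
tool_pos: [0.6574, -0.0202, 0.2688]
orientation: [[0.932, 0.363, -0.002], [0.363, -0.932, 0.0], [-0.001, -0.001, -1.0]]
contact_force: [-0.2, -0.7, -2.1]
gripper_width: 0.0175
grasp_force: 42.8
clock: 6.7
tool_pos: [0.6565, -0.0216, 0.2006]
orientation: [[0.932, 0.361, -0.0], [0.361, -0.932, -0.0], [-0.0, 0.0, -1.0]]
contact_force: [0.3, 0.6, -2.0]
gripper_width: 0.0178
grasp_force: 42.9
clock 6.7 pos [ 0.6565 -0.0216  0.2006] yaw 0.37 F [ 0.3  0.6 -2. ] w 0.0178 grip 42.9 q7 -1.36 tilt 0.0
shift [0.001  0.0003 0.0206] spin -0.0
[244 161] [279 245]
```

View pics/m2.png

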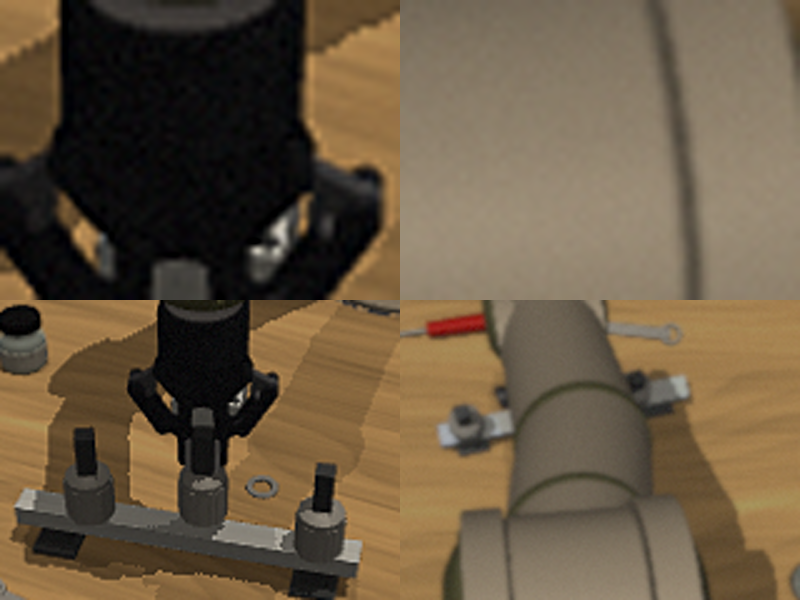

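The bottom-left crop shows P hanging over the middle of the rail, centred across it, with the other two sockets standing clear. The arm hides the nut. I'll lower P onto the rail.

```bash

python3 -m jog '[{"delta_pos":[0.001,0,0.008],"spin":0},{"delta_pos":[0,0,0.006],"spin":0},{"delta_pos":[0,0,0.003],"spin":0},{"delta_pos":[0,0,0],"spin":0}]'
python3 -m jog '[{"delta_pos":[0,0,0.002],"spin":0},{"delta_pos":[0,0,0],"spin":0}]'
python3 -m jog '[{"delta_pos":[0,0,0.0015],"spin":0},{"delta_pos":[0,0,0],"spin":0}]'
python3 g.py .6575 -.0215 .180 .37
```

```text
clock: 7.2
tool_pos: [0.6571, -0.021, 0.1825]
orientation: [[0.932, 0.362, -0.001], [0.362, -0.932, -0.0], [-0.001, -0.0, -1.0]]
contact_force: [-0.1, -0.1, -1.7]
gripper_width: 0.0175
grasp_force: 42.9
clock: 7.4
tool_pos: [0.6574, -0.021, 0.1811]
orientation: [[0.932, 0.361, -0.0], [0.361, -0.932, -0.0], [-0.0, -0.0, -1.0]]
contact_force: [-0.1, 0.2, -2.4]
gripper_width: 0.0175
grasp_force: 42.9
clock: 7.6
tool_pos: [0.6577, -0.021, 0.1802]
orientation: [[0.932, 0.361, 0.001], [0.361, -0.932, -0.0], [0.001, 0.0, -1.0]]
contact_force: [-0.1, 0.2, 2.9]
gripper_width: 0.0178
grasp_force: 43.2
clock 7.6 pos [ 0.6577 -0.021   0.1802] yaw 0.37 F [-0.1  0.2  2.9] w 0.0178 grip 43.2 q7 -1.36 tilt 0.001
shift [-0.0003  0.0004  0.0002] spin -0.0
```

```bash

python3 -m jog '[{"delta_pos":[0,0,0],"spin":0},{"delta_pos":[0,0,0],"spin":0},{"delta_pos":[0,0,0],"spin":0},{"delta_pos":[0,0,0],"spin":0}]' 0.05
python3 -m jog '[{"delta_pos":[0,0,-0.015],"spin":0},{"delta_pos":[0,0,-0.03],"spin":0},{"delta_pos":[0,0,-0.03],"spin":0},{"delta_pos":[0,0,-0.015],"spin":0},{"delta_pos":[0.0215,-0.035,0],"spin":0},{"delta_pos":[0,-0.035,0],"spin":0},{"delta_pos":[0,-0.03,0],"spin":0},{"delta_pos":[0,0,0],"spin":0}]' 
python3 g.py .638 .0888 .180 .23
cat > look.py <<'E'
import sys;from h import *
n=sys.argv[1];c={k:load(k) for k in("scene","top")}
R=lambda i:cv2.resize(i,(400,300),interpolation=cv2.INTER_CUBIC)
T=[]
for k in c:
    q=proj(c[k],[[.42,-.1155,.06]])[0].astype(int);T.append(R(c[k]["img"][q[1]-22:q[1]+23,q[0]-30:q[0]+30]))
cv2.imwrite(f"pics/{n}.png",np.vstack([np.hstack(T),np.hstack([R(c["scene"]["img"][135:255,160:320]),R(c["top"]["img"][130:250,190:350])])]))
E
python3 look.py m3
```

```text
clock: 8.0
tool_pos: [0.6575, -0.0209, 0.1798]
orientation: [[0.932, 0.362, 0.0], [0.362, -0.932, 0.0], [0.0, 0.0, -1.0]]
contact_force: [0.4, -0.1, -0.4]
gripper_width: 0.05
grasp_force: 0.0
clock: 8.8
tool_pos: [0.6397, 0.0854, 0.2701]
orientation: [[0.93, 0.367, -0.001], [0.367, -0.93, 0.003], [0.0, -0.003, -1.0]]
contact_force: [0.0, 0.0, -0.2]
gripper_width: 0.0498
grasp_force: 0.0
clock 8.8 pos [0.6397 0.0854 0.2701] yaw 0.376 F [ 0.   0.  -0.2] w 0.0498 grip 0.0 q7 -1.5 tilt 0.003
shift [-0.0003 -0.0035  0.0901] spin 0.146
```

View pics/m3.png

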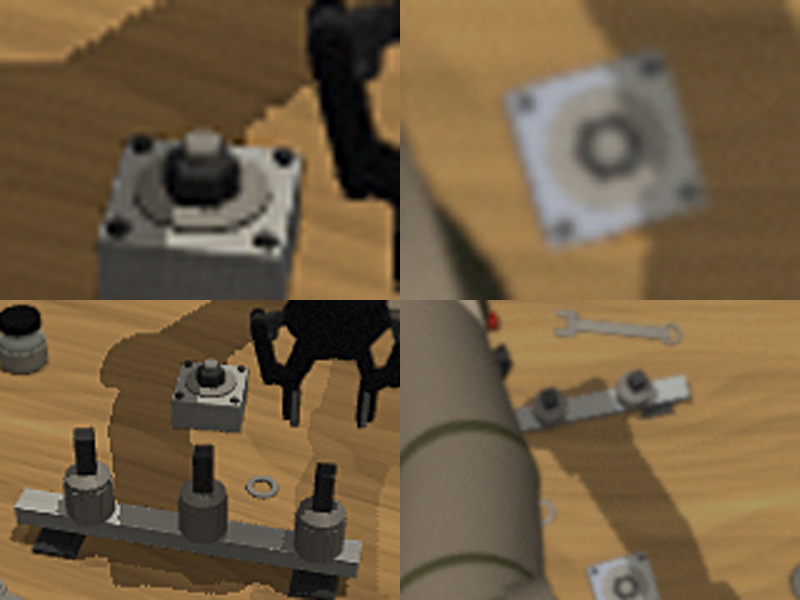

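P now stands upright on the middle of the rail. The nut is visible at the centre of the block in both top crops. I'll fit the hex yaw.

```bash
cat > nut.py <<'E'
from h import *
cams={c:load(c) for c in("scene","top")};U=6;x,y=.42,-.1155
yaws=np.radians(np.arange(0,60,3));tot=0
for c,d in cams.items():
    q=proj(d,[[x,y,.055]])[0].round().astype(int);x0,y0=q-16
    im=cv2.resize(d["img"][y0:y0+32,x0:x0+32],None,fx=U,fy=U,interpolation=cv2.INTER_CUBIC).astype(float)
    res=[]
    for a in yaws:
        b=(1e18,)
        hx=lambda af,z,X,Y:[[X+af/np.sqrt(3)*np.cos(a+np.pi/6+k*np.pi/3),Y+af/np.sqrt(3)*np.sin(a+np.pi/6+k*np.pi/3),z] for k in range(6)]
        ci=lambda r,z,X,Y:[[X+r*np.cos(t),Y+r*np.sin(t),z] for t in np.linspace(0,6.28,40)]
        cen=np.linalg.inv(d["W"])[:3,3]
        for dx in np.arange(-.003,.0031,.001):
          for dy in np.arange(-.003,.0031,.001):
            X,Y=x+dx,y+dy;lab=np.zeros(im.shape[:2],np.uint8)
            def fill(P,v):cv2.fillConvexPoly(lab,cv2.convexHull(np.round(((proj(d,P)-[x0,y0]+.5)*U-.5)*16).astype(np.int32)),v,shift=4)
            fill(ci(.027,.043,X,Y),1);k=2
            B,M,T=hx(.03,.043,X,Y),hx(.03,.055,X,Y),hx(.025,.061,X,Y)
            for i in range(6):
                j=(i+1)%6;n=np.array([np.cos(a+(i+1)*np.pi/3),np.sin(a+(i+1)*np.pi/3)])
                if n@(cen[:2]-[X,Y])>.015: fill([B[i],B[j],M[i],M[j]],k);fill([M[i],M[j],T[i],T[j]],k+1)
                else: fill([M[i],M[j],T[i],T[j]],k+1)
                k+=2
            fill(T,k);fill(ci(.009,.061,X,Y)+ci(.009,.069,X,Y),k+1);fill(ci(.009,.069,X,Y),k+2)
            s=sum(((im[lab==v]-im[lab==v].mean(0))**2).sum() for v in range(1,k+3) if (lab==v).any())/(lab>0).sum()
            if s<b[0]:b=(s,round(X,4),round(Y,4))
        res.append(b)
    r=np.array([e[0] for e in res]);tot=tot+r/r.min();i=r.argmin();print(c,np.degrees(yaws[i]).round(),res[i],(r/r.min()).round(2))
print("both",np.degrees(yaws[tot.argmin()]))
E
python3 nut.py
```

```text
scene 12.0 (np.float64(1490.910177882352), np.float64(0.422), np.float64(-0.1155)) [1.16 1.1  1.05 1.03 1.   1.   1.   1.02 1.04 1.09 1.11 1.15 1.18 1.2
 1.21 1.24 1.24 1.27 1.25 1.19]
top 12.0 (np.float64(920.5384007564359), np.float64(0.422), np.float64(-0.1165)) [1.03 1.03 1.01 1.   1.   1.   1.01 1.02 1.03 1.04 1.05 1.06 1.07 1.08
 1.08 1.08 1.07 1.07 1.06 1.05]
both 12.000000000000002
```

The nut yaw is about 12–17°, consistent with the block's 0.29 rad. Next I'll grip the left socket.

```bash

python3 -m jog '[{"delta_pos":[0,-0.0015,0.01],"spin":0},{"delta_pos":[0,0,0.02],"spin":0.07},{"delta_pos":[0,0,0.02],"spin":0.07},{"delta_pos":[0,0,0.02],"spin":0},{"delta_pos":[0,0,0.012],"spin":0},{"delta_pos":[0,0,0.008],"spin":0},{"delta_pos":[0,0,0],"spin":0}]'
python3 g.py .638 .0888 .180 .23
python3 -m jog '[{"delta_pos":[0,0,0],"spin":0},{"delta_pos":[0,0,0],"spin":0},{"delta_pos":[0,0,0],"spin":0},{"delta_pos":[0,0,0],"spin":0},{"delta_pos":[0,0,0],"spin":0},{"delta_pos":[0,0,0],"spin":0}]' 0.0 40
python3 g.py .638 .0888 .180 .23
```

```text
clock: 9.7
tool_pos: [0.6405, 0.081, 0.1786]
orientation: [[0.974, 0.227, -0.002], [0.227, -0.974, -0.0], [-0.002, -0.0, -1.0]]
contact_force: [0.4, -0.9, 1.1]
gripper_width: 0.0498
grasp_force: 0.0
clock 9.7 pos [0.6405 0.081  0.1786] yaw 0.229 F [ 0.4 -0.9  1.1] w 0.0498 grip 0.0 q7 -1.63 tilt 0.002
shift [-0.0007 -0.0082 -0.0014] spin -0.001
clock: 10.3
tool_pos: [0.6408, 0.0813, 0.18]
orientation: [[0.974, 0.228, 0.0], [0.228, -0.974, -0.0], [0.0, 0.0, -1.0]]
contact_force: [-0.4, -0.4, 0.5]
gripper_width: 0.0175
grasp_force: 43.7
clock 10.3 pos [0.6408 0.0813 0.18  ] yaw 0.23 F [-0.4 -0.4  0.5] w 0.0175 grip 43.7 q7 -1.63 tilt 0.0
shift [-0.001  -0.0079 -0.    ] spin -0.0
```

```bash

python3 -m jog '[{"delta_pos":[0,0,-0.01],"spin":0},{"delta_pos":[0,0,-0.02],"spin":0},{"delta_pos":[0,0,-0.03],"spin":0},{"delta_pos":[0,0,-0.03],"spin":0},{"delta_pos":[0,0,-0.01],"spin":0},{"delta_pos":[0,0,0],"spin":-0.06},{"delta_pos":[0,0,0],"spin":0},{"delta_pos":[0,0,0],"spin":0}]'
python3 g.py .4205 -.1155 .27 .29
```

```text
clock: 11.1
tool_pos: [0.6404, 0.0813, 0.279]
orientation: [[0.959, 0.284, -0.001], [0.284, -0.959, -0.0], [-0.001, -0.0, -1.0]]
contact_force: [-0.3, 0.1, -2.7]
gripper_width: 0.0173
grasp_force: 43.1
clock 11.1 pos [0.6404 0.0813 0.279 ] yaw 0.288 F [-0.3  0.1 -2.7] w 0.0173 grip 43.1 q7 -1.56 tilt 0.001
shift [-0.2667  0.1262  0.0093] spin -0.002
```

Next, 8 rows of (-0.0333, 0.0158).

```bash

python3 -m jog '[{"delta_pos":[-0.0333,0.0158,0],"spin":0},{"delta_pos":[-0.0333,0.0158,0],"spin":0},{"delta_pos":[-0.0333,0.0158,0],"spin":0},{"delta_pos":[-0.0333,0.0158,0],"spin":0},{"delta_pos":[-0.0333,0.0158,0],"spin":0},{"delta_pos":[-0.0333,0.0158,0],"spin":0},{"delta_pos":[-0.0333,0.0158,0],"spin":0},{"delta_pos":[-0.0333,0.0158,0],"spin":0}]'
python3 -m jog '[{"delta_pos":[0,0,0.02],"spin":0},{"delta_pos":[0,0,0.02],"spin":0},{"delta_pos":[0,0,0.01],"spin":0},{"delta_pos":[0,0,0],"spin":0},{"delta_pos":[0,0,0],"spin":0},{"delta_pos":[0,0,0],"spin":0},{"delta_pos":[0,0,0],"spin":0}]'
python3 g.py .4205 -.1155 .173 .29; python3 look.py m4
```

```text
clock: 11.9
tool_pos: [0.4203, -0.1166, 0.2793]
orientation: [[0.959, 0.284, -0.001], [0.284, -0.959, 0.0], [-0.001, -0.0, -1.0]]
contact_force: [0.5, -1.8, -2.6]
gripper_width: 0.0176
grasp_force: 43.2
clock: 12.6
tool_pos: [0.422, -0.1158, 0.2303]
orientation: [[0.958, 0.286, 0.001], [0.286, -0.958, -0.0], [0.001, 0.0, -1.0]]
contact_force: [0.3, -0.6, -2.5]
gripper_width: 0.0177
grasp_force: 43.1
clock 12.6 pos [ 0.422  -0.1158  0.2303] yaw 0.29 F [ 0.3 -0.6 -2.5] w 0.0177 grip 43.1 q7 -1.23 tilt 0.001
shift [-0.0014 -0.0007  0.0573] spin -0.0
```

View pics/m4.png

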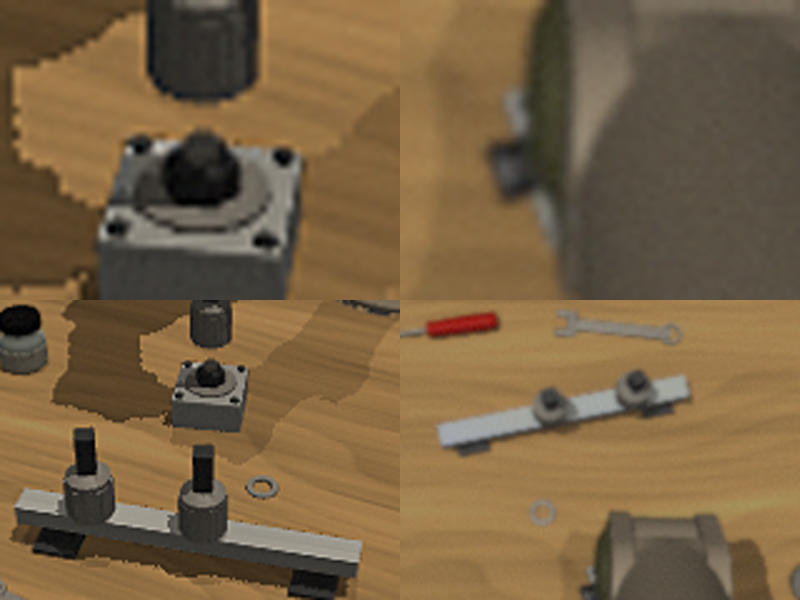

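The held socket (crop column about 203) is lined up with the nut (about 203), and P and the other socket stand on the rail. I'll descend and watch the force.

```bash

python3 -m jog '[{"delta_pos":[-0.001,-0.0005,0.01],"spin":0},{"delta_pos":[0,0,0.014],"spin":0},{"delta_pos":[0,0,0.01],"spin":0},{"delta_pos":[0,0,0],"spin":0},{"delta_pos":[0,0,0],"spin":0}]'
python3 -m jog '[{"delta_pos":[0,0,0.003],"spin":0},{"delta_pos":[0,0,0.002],"spin":0},{"delta_pos":[0,0,0],"spin":0}]'
python3 -m jog '[{"delta_pos":[0,0,0.002],"spin":0},{"delta_pos":[0,0,0.001],"spin":0},{"delta_pos":[0,0,0],"spin":0}]'
python3 g.py .4205 -.1155 .173 .29
```

```text
clock: 13.2
tool_pos: [0.4208, -0.1155, 0.1955]
orientation: [[0.958, 0.286, -0.0], [0.286, -0.958, 0.0], [-0.0, -0.0, -1.0]]
contact_force: [2.0, 0.7, -3.4]
gripper_width: 0.0176
grasp_force: 43.0
clock: 13.5
tool_pos: [0.4208, -0.1157, 0.1909]
orientation: [[0.958, 0.286, 0.001], [0.286, -0.958, -0.0], [0.001, 0.0, -1.0]]
contact_force: [2.7, 0.5, -4.0]
gripper_width: 0.0174
grasp_force: 43.1
clock: 13.8
tool_pos: [0.4208, -0.1159, 0.1903]
orientation: [[0.958, 0.285, 0.003], [0.285, -0.958, -0.001], [0.002, 0.002, -1.0]]
contact_force: [-6.7, 2.3, 48.8]
gripper_width: 0.0173
grasp_force: 50.1
clock 13.8 pos [ 0.4208 -0.1159  0.1903] yaw 0.289 F [-6.7  2.3 48.8] w 0.0173 grip 50.1 q7 -1.25 tilt 0.003
shift [-0.0002 -0.0005  0.0173] spin -0.001
```

Contact came 17.5 mm above the seat. A fitting socket would enter at least 4 mm over the taper at any angle, so this one is too small. I'll return it to the rail.

```bash

python3 -m jog '[{"delta_pos":[0,0,-0.01],"spin":0},{"delta_pos":[0,0,-0.02],"spin":0},{"delta_pos":[0,0,-0.03],"spin":0},{"delta_pos":[0,0,-0.03],"spin":0},{"delta_pos":[0,0,0],"spin":0},{"delta_pos":[0,0,0],"spin":0}]'
python3 -m jog '[{"delta_pos":[0.0333,-0.0158,0],"spin":0},{"delta_pos":[0.0333,-0.0158,0],"spin":0},{"delta_pos":[0.0333,-0.0158,0],"spin":0},{"delta_pos":[0.0333,-0.0158,0],"spin":0},{"delta_pos":[0.0333,-0.0158,0],"spin":0},{"delta_pos":[0.0333,-0.0158,0],"spin":0},{"delta_pos":[0.0333,-0.0158,0],"spin":0},{"delta_pos":[0.0333,-0.0158,0],"spin":0}]'
python3 -m jog '[{"delta_pos":[0,0,0.03],"spin":0},{"delta_pos":[0,0,0.03],"spin":0},{"delta_pos":[0,0,0.015],"spin":0},{"delta_pos":[0,0,0],"spin":0},{"delta_pos":[0,0,0],"spin":0},{"delta_pos":[0,0,0],"spin":0}]'
python3 g.py .640 .081 .180 .29
```

```text
clock: 14.4
tool_pos: [0.4201, -0.1158, 0.2779]
orientation: [[0.958, 0.285, 0.001], [0.285, -0.958, -0.0], [0.001, 0.0, -1.0]]
contact_force: [-1.0, -0.1, -2.6]
gripper_width: 0.0177
grasp_force: 43.3
clock: 15.2
tool_pos: [0.6398, 0.0826, 0.2751]
orientation: [[0.958, 0.286, -0.004], [0.286, -0.958, -0.001], [-0.004, -0.0, -1.0]]
contact_force: [-0.1, 0.2, -3.6]
gripper_width: 0.0173
grasp_force: 43.2
clock: 15.8
tool_pos: [0.6403, 0.0815, 0.2039]
orientation: [[0.958, 0.285, 0.002], [0.285, -0.958, 0.0], [0.002, 0.0, -1.0]]
contact_force: [0.2, -0.1, -4.0]
gripper_width: 0.0175
grasp_force: 43.1
clock 15.8 pos [0.6403 0.0815 0.2039] yaw 0.289 F [ 0.2 -0.1 -4. ] w 0.0175 grip 43.1 q7 -1.58 tilt 0.002
shift [-0.0005  0.0004  0.0239] spin -0.001
```

```bash

python3 -m jog '[{"delta_pos":[0,0,0.012],"spin":0},{"delta_pos":[0,0,0.008],"spin":0},{"delta_pos":[0,0,0],"spin":0},{"delta_pos":[0,0,0],"spin":0}]'
python3 -m jog '[{"delta_pos":[0,0,0.002],"spin":0},{"delta_pos":[0,0,0],"spin":0},{"delta_pos":[0,0,0],"spin":0}]'
python3 -m jog '[{"delta_pos":[0,0,0.001],"spin":0},{"delta_pos":[0,0,0],"spin":0},{"delta_pos":[0,0,0],"spin":0}]'
python3 -m jog '[{"delta_pos":[0,0,0.0005],"spin":0},{"delta_pos":[0,0,0],"spin":0}]'
```

```text
clock: 16.2
tool_pos: [0.6396, 0.0816, 0.1825]
orientation: [[0.958, 0.286, -0.001], [0.286, -0.958, -0.0], [-0.001, -0.0, -1.0]]
contact_force: [0.1, -0.6, -3.2]
gripper_width: 0.0175
grasp_force: 43.2
clock: 16.5
tool_pos: [0.6397, 0.0816, 0.1809]
orientation: [[0.958, 0.286, 0.0], [0.286, -0.958, 0.0], [0.0, 0.0, -1.0]]
contact_force: [0.1, -0.5, -2.2]
gripper_width: 0.0173
grasp_force: 43.2
clock: 16.8
tool_pos: [0.6399, 0.0817, 0.1799]
orientation: [[0.958, 0.286, 0.0], [0.286, -0.958, 0.0], [0.0, 0.0, -1.0]]
contact_force: [1.2, -0.2, -1.7]
gripper_width: 0.0172
grasp_force: 43.4
clock: 17.0
tool_pos: [0.6399, 0.0817, 0.1799]
orientation: [[0.958, 0.286, 0.001], [0.286, -0.958, 0.0], [0.001, 0.0, -1.0]]
contact_force: [0.1, 0.3, 5.0]
gripper_width: 0.0173
grasp_force: 44.3
```

```bash

python3 -m jog '[{"delta_pos":[0,0,0],"spin":0},{"delta_pos":[0,0,0],"spin":0},{"delta_pos":[0,0,0],"spin":0},{"delta_pos":[0,0,0],"spin":0}]' 0.05
python3 -m jog '[{"delta_pos":[0,0,-0.015],"spin":0},{"delta_pos":[0,0,-0.03],"spin":0},{"delta_pos":[0,0,-0.03],"spin":0},{"delta_pos":[0,0,-0.015],"spin":0},{"delta_pos":[0,0,0],"spin":0}]' 
python3 -m jog '[{"delta_pos":[-0.0043,0.0358,0],"spin":0},{"delta_pos":[-0.0043,0.0358,0],"spin":0},{"delta_pos":[-0.0043,0.0358,0],"spin":0},{"delta_pos":[-0.0043,0.0358,0],"spin":0},{"delta_pos":[-0.0043,0.0358,0],"spin":0},{"delta_pos":[-0.0043,0.0358,0],"spin":0},{"delta_pos":[0,0,0],"spin":-0.1},{"delta_pos":[0,0,0],"spin":-0.1}]'
python3 -m jog '[{"delta_pos":[0,0,0],"spin":0},{"delta_pos":[0,0,0],"spin":0},{"delta_pos":[0,0,0],"spin":0}]'
python3 g.py .677 -.1316 .180 .49; python3 look.py m5
```

```text
clock: 17.4
tool_pos: [0.6396, 0.0816, 0.1791]
orientation: [[0.958, 0.286, -0.0], [0.286, -0.958, -0.0], [-0.0, -0.0, -1.0]]
contact_force: [-0.3, -0.2, 0.3]
gripper_width: 0.0499
grasp_force: 0.0
clock: 17.9
tool_pos: [0.6406, 0.0817, 0.2722]
orientation: [[0.958, 0.286, 0.004], [0.286, -0.958, 0.001], [0.005, 0.0, -1.0]]
contact_force: [-0.3, 0.7, -0.5]
gripper_width: 0.0501
grasp_force: 0.0
clock: 18.7
tool_pos: [0.6757, -0.1334, 0.2676]
orientation: [[0.882, 0.472, -0.002], [0.472, -0.882, -0.0], [-0.002, -0.001, -1.0]]
contact_force: [-0.5, 1.1, -0.5]
gripper_width: 0.0505
grasp_force: 0.0
clock: 19.0
tool_pos: [0.6762, -0.1313, 0.2688]
orientation: [[0.883, 0.469, -0.001], [0.469, -0.883, 0.0], [-0.001, -0.001, -1.0]]
contact_force: [-0.0, 1.0, -0.6]
gripper_width: 0.0499
grasp_force: 0.0
clock 19.0 pos [ 0.6762 -0.1313  0.2688] yaw 0.488 F [-0.   1.  -0.6] w 0.0499 grip 0.0 q7 -1.09 tilt 0.001
shift [0.0006 0.0007 0.0888] spin -0.002
```

View pics/m5.png

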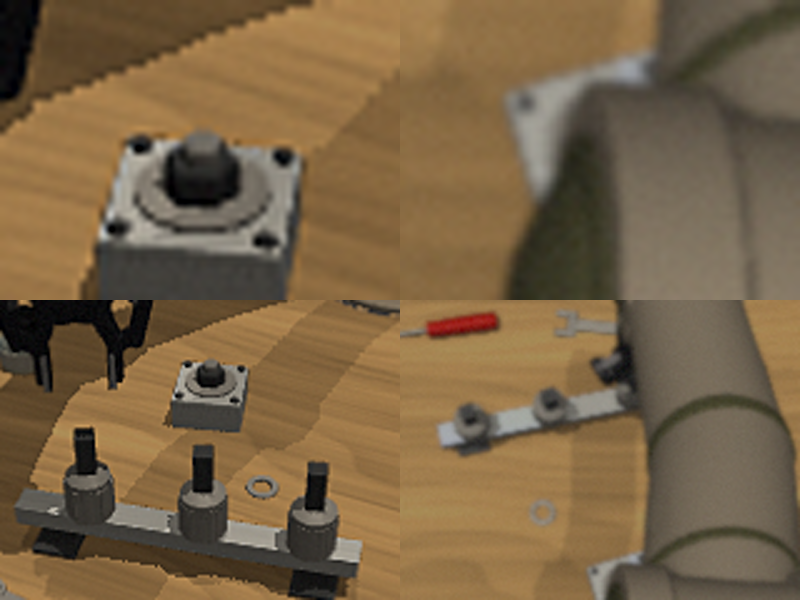

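All three sockets stand upright on the rail and the gripper is above the third. I'll grip it.

```bash

python3 -m jog '[{"delta_pos":[0,0,0.02],"spin":0},{"delta_pos":[0,0,0.025],"spin":0},{"delta_pos":[0,0,0.02],"spin":0},{"delta_pos":[0,0,0.015],"spin":0},{"delta_pos":[0,0,0.009],"spin":0},{"delta_pos":[0,0,0],"spin":0},{"delta_pos":[0,0,0],"spin":0}]'
python3 g.py .677 -.1316 .180 .49
python3 -m jog '[{"delta_pos":[0,0,0],"spin":0},{"delta_pos":[0,0,0],"spin":0},{"delta_pos":[0,0,0],"spin":0},{"delta_pos":[0,0,0],"spin":0},{"delta_pos":[0,0,0],"spin":0},{"delta_pos":[0,0,0],"spin":0}]' 0.0 40
python3 g.py .677 -.1316 .180 .49
python3 -m jog '[{"delta_pos":[0,0,-0.01],"spin":0},{"delta_pos":[0,0,-0.02],"spin":0},{"delta_pos":[0,0,-0.03],"spin":0},{"delta_pos":[0,0,-0.03],"spin":0},{"delta_pos":[0,0,0],"spin":0.1},{"delta_pos":[0,0,0],"spin":0.1},{"delta_pos":[0,0,0],"spin":0},{"delta_pos":[0,0,0],"spin":0}]'
python3 g.py .4208 -.1155 .27 .29
```

```text
clock: 19.8
tool_pos: [0.6767, -0.1316, 0.1808]
orientation: [[0.882, 0.47, 0.001], [0.47, -0.882, -0.0], [0.0, 0.0, -1.0]]
contact_force: [-0.1, 0.3, -0.3]
gripper_width: 0.0502
grasp_force: 0.0
clock 19.8 pos [ 0.6767 -0.1316  0.1808] yaw 0.49 F [-0.1  0.3 -0.3] w 0.0502 grip 0.0 q7 -1.11 tilt 0.001
shift [0.0002 0.0002 0.0008] spin -0.0
clock: 20.4
tool_pos: [0.6767, -0.1317, 0.1811]
orientation: [[0.882, 0.47, 0.001], [0.47, -0.882, -0.0], [0.001, 0.001, -1.0]]
contact_force: [-1.5, -1.0, 6.4]
gripper_width: 0.0171
grasp_force: 43.9
clock 20.4 pos [ 0.6767 -0.1317  0.1811] yaw 0.49 F [-1.5 -1.   6.4] w 0.0171 grip 43.9 q7 -1.11 tilt 0.001
shift [0.0003 0.     0.0011] spin -0.0
clock: 21.2
tool_pos: [0.676, -0.1314, 0.2701]
orientation: [[0.957, 0.289, -0.001], [0.289, -0.957, -0.0], [-0.001, -0.0, -1.0]]
contact_force: [0.2, 0.2, -4.3]
gripper_width: 0.0178
grasp_force: 42.7
clock 21.2 pos [ 0.676  -0.1314  0.2701] yaw 0.293 F [ 0.2  0.2 -4.3] w 0.0178 grip 42.7 q7 -1.24 tilt 0.001
shift [-0.2398 -0.0889  0.0003] spin 0.003
```

```bash

python3 -m jog '[{"delta_pos":[-0.03,-0.0111,0],"spin":0},{"delta_pos":[-0.03,-0.0111,0],"spin":0},{"delta_pos":[-0.03,-0.0111,0],"spin":0},{"delta_pos":[-0.03,-0.0111,0],"spin":0},{"delta_pos":[-0.03,-0.0111,0],"spin":0},{"delta_pos":[-0.03,-0.0111,0],"spin":0},{"delta_pos":[-0.03,-0.0111,0],"spin":0},{"delta_pos":[-0.03,-0.0111,0],"spin":0}]'
python3 -m jog '[{"delta_pos":[0,0,0.02],"spin":0},{"delta_pos":[0,0,0.02],"spin":0},{"delta_pos":[0,0,0.02],"spin":0},{"delta_pos":[0,0,0.008],"spin":0},{"delta_pos":[0,0,0],"spin":0},{"delta_pos":[0,0,0],"spin":0},{"delta_pos":[0,0,0],"spin":0}]'
python3 g.py .4208 -.1157 .174 .29
```

```text
clock: 22.0
tool_pos: [0.4196, -0.1149, 0.2703]
orientation: [[0.957, 0.289, -0.0], [0.289, -0.957, -0.0], [-0.0, -0.0, -1.0]]
contact_force: [0.9, 0.6, -3.5]
gripper_width: 0.0177
grasp_force: 42.6
clock: 22.7
tool_pos: [0.4213, -0.1152, 0.203]
orientation: [[0.958, 0.286, 0.001], [0.286, -0.958, -0.0], [0.001, 0.001, -1.0]]
contact_force: [-0.5, 0.2, -2.6]
gripper_width: 0.0171
grasp_force: 42.5
clock 22.7 pos [ 0.4213 -0.1152  0.203 ] yaw 0.29 F [-0.5  0.2 -2.6] w 0.0171 grip 42.5 q7 -1.27 tilt 0.001
shift [-0.0007  0.0003  0.029 ] spin 0.0
```

```bash

python3 -m jog '[{"delta_pos":[-0.0005,0.0003,0.006],"spin":0},{"delta_pos":[0,0,0.004],"spin":0},{"delta_pos":[0,0,0],"spin":0},{"delta_pos":[0,0,0],"spin":0}]'
python3 -m jog '[{"delta_pos":[0,0,0.002],"spin":0},{"delta_pos":[0,0,0],"spin":0}]'
python3 -m jog '[{"delta_pos":[0,0,0.001],"spin":0},{"delta_pos":[0,0,0],"spin":0}]'
```

```text
clock: 23.1
tool_pos: [0.4205, -0.1155, 0.1921]
orientation: [[0.958, 0.286, -0.0], [0.286, -0.958, 0.0], [-0.0, -0.0, -1.0]]
contact_force: [-0.2, -0.3, -3.3]
gripper_width: 0.0173
grasp_force: 42.6
clock: 23.3
tool_pos: [0.4206, -0.1155, 0.1901]
orientation: [[0.958, 0.286, -0.0], [0.286, -0.958, -0.0], [-0.0, -0.0, -1.0]]
contact_force: [-0.1, -1.0, -4.3]
gripper_width: 0.0178
grasp_force: 42.6
clock: 23.5
tool_pos: [0.4205, -0.1155, 0.1892]
orientation: [[0.958, 0.286, -0.0], [0.286, -0.958, -0.0], [-0.0, -0.0, -1.0]]
contact_force: [0.2, -0.3, -1.8]
gripper_width: 0.0171
grasp_force: 42.6
```

Already below where the small one stopped, with no contact. Continuing in small steps.

```bash

for i in 1; do :; done
python3 -m jog '[{"delta_pos":[0,0,0.0015],"spin":0},{"delta_pos":[0,0,0],"spin":0}]'
python3 -m jog '[{"delta_pos":[0,0,0.001],"spin":0},{"delta_pos":[0,0,0],"spin":0}]'
python3 -m jog '[{"delta_pos":[0,0,0.001],"spin":0},{"delta_pos":[0,0,0],"spin":0}]'
```

```text
clock: 23.7
tool_pos: [0.4205, -0.1155, 0.1876]
orientation: [[0.958, 0.286, -0.0], [0.286, -0.958, 0.0], [-0.0, -0.0, -1.0]]
contact_force: [0.1, 0.1, -4.7]
gripper_width: 0.0172
grasp_force: 42.6
clock: 23.9
tool_pos: [0.4206, -0.1155, 0.1867]
orientation: [[0.958, 0.286, -0.0], [0.286, -0.958, 0.0], [-0.0, -0.0, -1.0]]
contact_force: [-0.9, -0.3, -4.4]
gripper_width: 0.0174
grasp_force: 42.6
clock: 24.1
tool_pos: [0.4206, -0.1155, 0.1857]
orientation: [[0.958, 0.286, -0.0], [0.286, -0.958, 0.0], [-0.0, -0.0, -1.0]]
contact_force: [0.6, 0.3, -3.6]
gripper_width: 0.0176
grasp_force: 42.6
```

```bash

python3 -m jog '[{"delta_pos":[0,0,0.001],"spin":0},{"delta_pos":[0,0,0.001],"spin":0},{"delta_pos":[0,0,0],"spin":0}]'
python3 -m jog '[{"delta_pos":[0,0,0.0015],"spin":0},{"delta_pos":[0,0,0.001],"spin":0},{"delta_pos":[0,0,0],"spin":0}]'
python3 -m jog '[{"delta_pos":[0,0,0.002],"spin":0},{"delta_pos":[0,0,0.001],"spin":0},{"delta_pos":[0,0,0],"spin":0}]'
```

```text
clock: 24.4
tool_pos: [0.4205, -0.1155, 0.1836]
orientation: [[0.958, 0.286, -0.0], [0.286, -0.958, 0.0], [-0.0, -0.0, -1.0]]
contact_force: [0.7, 0.0, -3.8]
gripper_width: 0.0176
grasp_force: 42.6
clock: 24.7
tool_pos: [0.4205, -0.1155, 0.1811]
orientation: [[0.958, 0.286, -0.0], [0.286, -0.958, 0.0], [-0.0, -0.0, -1.0]]
contact_force: [0.2, 0.7, -3.6]
gripper_width: 0.0172
grasp_force: 42.6
clock: 25.0
tool_pos: [0.4205, -0.1155, 0.1781]
orientation: [[0.958, 0.286, -0.0], [0.286, -0.958, 0.0], [-0.0, -0.0, -1.0]]
contact_force: [-0.4, -0.6, -3.6]
gripper_width: 0.0174
grasp_force: 42.6
```

It fits. Now to the seat, expected at z ≈ 0.174.

```bash

python3 -m jog '[{"delta_pos":[0,0,0.002],"spin":0},{"delta_pos":[0,0,0.001],"spin":0},{"delta_pos":[0,0,0],"spin":0}]'
python3 -m jog '[{"delta_pos":[0,0,0.0008],"spin":0},{"delta_pos":[0,0,0],"spin":0}]'
python3 -m jog '[{"delta_pos":[0,0,0.0005],"spin":0},{"delta_pos":[0,0,0],"spin":0}]'
```

```text
clock: 25.3
tool_pos: [0.4205, -0.1155, 0.1751]
orientation: [[0.958, 0.286, -0.0], [0.286, -0.958, 0.0], [-0.0, -0.0, -1.0]]
contact_force: [0.0, 1.1, -3.8]
gripper_width: 0.0177
grasp_force: 42.6
clock: 25.5
tool_pos: [0.4206, -0.1155, 0.1744]
orientation: [[0.958, 0.286, -0.0], [0.286, -0.958, -0.0], [-0.0, -0.0, -1.0]]
contact_force: [0.1, -0.1, -4.0]
gripper_width: 0.0174
grasp_force: 42.6
clock: 25.7
tool_pos: [0.4206, -0.1155, 0.174]
orientation: [[0.958, 0.286, 0.0], [0.286, -0.958, -0.0], [0.0, 0.0, -1.0]]
contact_force: [-0.3, 1.0, -1.9]
gripper_width: 0.0174
grasp_force: 42.8
```

```bash

python3 -m jog '[{"delta_pos":[0,0,0.0005],"spin":0},{"delta_pos":[0,0,0],"spin":0},{"delta_pos":[0,0,0],"spin":0}]'
python3 g.py .4205 -.1155 .174 .29; python3 look.py m6
```

```text
clock: 26.0
tool_pos: [0.4207, -0.1156, 0.174]
orientation: [[0.958, 0.286, 0.001], [0.286, -0.958, -0.0], [0.001, 0.0, -1.0]]
contact_force: [-0.9, 1.0, 8.2]
gripper_width: 0.018
grasp_force: 44.2
clock 26.0 pos [ 0.4207 -0.1156  0.174 ] yaw 0.29 F [-0.9  1.   8.2] w 0.018 grip 44.2 q7 -1.29 tilt 0.001
shift [-0.0001 -0.0001 -0.    ] spin -0.0
```

View pics/m6.png

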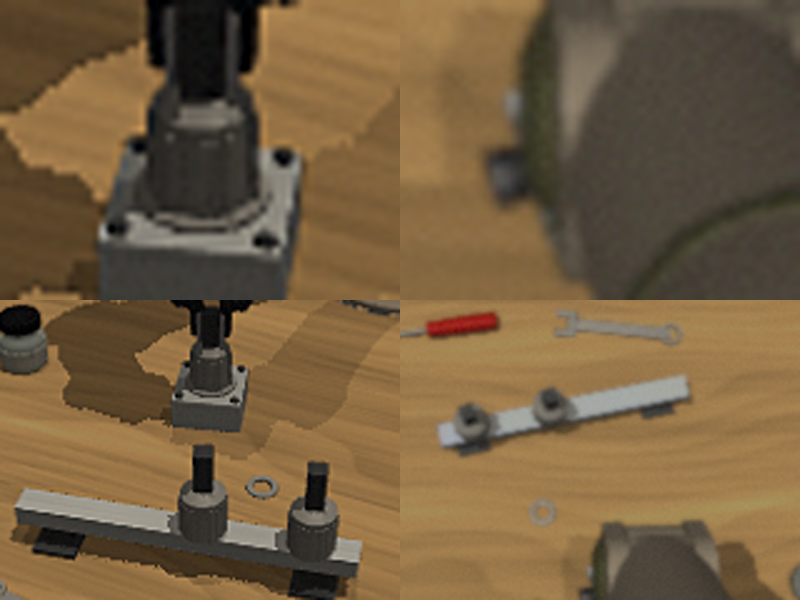

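The socket sits fully down on the washer (crop about (203,205)), gripped and with an 8 N contact force. The other two stand upright and centred on the rail. Handing in.

```bash
python3 -c "
from plant import manip;print(manip.job_done())"
```

```text
the job is handed in; nothing more can be done
None
```

The job is handed in: the fitting socket (the one nearest the jar at the start) is fully down on the nut and still gripped, and the other two stand upright and released on the rail; no verdict came back.

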